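Set the fallen tube rack and tip box back on their feet

ROBOT

A 7-joint arm with a two-finger parallel gripper is mounted at the origin on a cart in front of the work surface, level with it; the furniture and walls round the work are solid. World frame = base frame: x ahead of the robot, y to its left, z up, the work surface at z = 0. Lengths are in m, angles in rad, forces in N, time in s.
With the tool pointing down it reaches from about 0.4 to 0.875 m from the base axis. Payload 4.4 kg.
Tool frame: the origin (TCP) lies on the front face of the gripper's body, between the roots of the fingers; the fingertips stand 73 mm ahead of it and the grasp point (between the pads) lies 54 mm ahead of it; x points along the fingers, y is the direction in which the jaws open and shut, and the axes are right-handed (so a half turn about x gives the same grasp; the last joint's range is limited). The gripper opens to 85 mm and grips with 20 to 120 N. Pads are 22 mm wide; open, the fingers measure 114 mm over their backs; the gripper's body (76 mm by 85 mm) begins 54 mm behind the grasp point. The pads swing forward as they close: fully open they stand 13 mm farther back than shut.
Start: joints at [-0.742, 0.628, 0.038, 1.517, -0.027, 0.996, -0.02], TCP at [0.507, 0.407, 0.304] pointing down, gripper open.
Joint ranges: [-3.06, 3.06], [-0.37, 2.12], [-1.25, 1.32], [0.18, 2.47], [-1.1, 4.24], [0.23, 1.98], [-2.94, 2.94]. Speed limits (rad/s): [2.57, 2.57, 3.14, 3.14, 3.14, 3.14, 3.14].

INTERFACE

Orientations are given as a rotation vector (axis times angle).
In Python, from rig import sense, grab_frame, sign_off gives the robot as it stands.
- The arm moves only by the shell command python3 -m creep 'ROWS' [OPENING] [FORCE]. ROWS is JSON, a list of rows, each an object with "linear": the shift along the tool's x, y, z in mm, a list of three; "turn": the turn, a rotation vector about the tool's x, y, z in rad, a list of three. A call has 1 to 10 rows; each row shifts and turns the pose as measured when the row begins, along the tool's axes as they then stand; what a row does not reach is not made up. A row lasts 1/10 s, in which the tool goes at most 50 mm and 8.59 degrees, less where a joint would pass 70% of its speed; a pose out of reach is approached as far as the arm can. A call with a gripper value outside its range is refused whole. OPENING is the opening, from 0 (shut) to 1 (fully open), set as the call begins (- or left out, the last holds). The fingers move at their own pace and stop on an object; FORCE is the grip in N (left out, the last holds). Time passes only in rows, so rows that do not move let the fingers close. It gives the time, the measured TCP pose, the force and the opening at its end, in the units of the state.
- sense(): the state, without advancing time (a new reading comes with each control period).
- grab_frame(name): name is "scene" or "top" or "wrist"; returns a dict with "frame" (400x640x3 uint8, blue, green, red), "z_map" (400x640 float32, m along the optical axis (not along the pixel's ray), 0 where there is no reading), "fx", "fy", "cx", "cy" (pixels), "rvec" (rotation vector, rad) and "tvec" (3), from world to camera coordinates, as OpenCV has them. Camera axes: x right, y down, z forward; pixel columns grow to the right and rows downward; lengths in m; the calibration is good to about 2 mm. The wrist camera is an equidistant fisheye: a pixel r from the principal point sees the ray r / f radians off the axis. A picture is of the moment at which its call begins.
- sign_off(): hands the job in, once; it reports no verdict.
The state is a dict: "time_s": time; "joints": joint angles; "qd": joint speeds; "joint_efforts": joint torques, N m; "ee_pos": TCP position; "ee_rot": TCP orientation; "ft_force": force on the tool from outside, world axes, zero at the start; "moment": the same for the moment, N m; "grip_width": finger opening in m.
Only numpy, scipy, OpenCV 4.12 (cv2) and the standard library are available. Lean on these libraries where they do the work, as an engineer would, in place of code of your own. Each camera call takes 0.05 s, during which the arm holds its last target. There are 200 camera calls.

TASK

The blue tube rack has fallen onto its long side and the pipette tip box stands on its end. Push each of them over with the fingers, a quarter turn, so that it stands back on its own base on the grey mat, the rack's tube holes and the tip box's clear lid upward. Only push, never pick either of them up, let it turn on the bottom edge it already rests on, and leave the other things on the table where they are.

Things in the scene. Friction and masses are not known exactly. Their poses are not given: they have to be found in the camera images.
- mat: Fixed grey anti-slip mat, 250 x 600 x 3 mm (x, y, z), lying flat on the table; things do not slide on it readily. Origin at the centre of its underside.
- rack: Loose blue tube rack, 62 x 142 x 64 mm (own x, y, z), 0.15-0.31 kg. Origin: centre of its base; own z points from base to the hole face (64 mm on, solid to push). Starts lying on its long -x side, 62 mm high, own z level, within 1.6 rad of towards the robot. Pushed high on the hole face along -z it turns about rack_edge, past 45 deg falls onto its base.
- tips: Loose tip box, blue tub, clear lid that stays shut, 79 x 118 x 79 mm (own x, y, z; lip and hinge stick out 4 mm at -x, +x), 0.12-0.24 kg. Origin: centre of its base; own z points from base to lid top. Starts standing on its +y end, 118 mm high, own z level, within 0.6 rad of towards the robot. Pushed high on the lid top along -z it turns about tips_edge and past 40 deg falls onto its base.
- rack_edge (a point): Middle of the long edge of the rack's base that rests on the mat at the start (own x = -31 mm, z = 0): the rack turns about it, and it stays on the mat throughout. The fingers and the mat hold well: a pushing fingertip must rise with the face as it turns (an arc about this edge), for one kept at one height wedges and jams.
- tips_edge (a point): Middle of the edge of the tip box's base that rests on the mat at the start (own y = +59 mm, z = 0): the tip box turns about it, and it stays on the mat throughout. Here too the pushing fingertip must rise with the face in an arc about this edge, or it jams.
- pipette: White pipette lying just behind the mat, 30 x 228 x 28 mm; bystander. Origin at the centre of its underside.
- marker: Red and white marker pen lying at the left, 17 x 135 x 16 mm; bystander. Origin at the centre of its underside.
- oil: Bottle with a black cap, 52 mm across, 112 mm tall, at the right; bystander. Origin at the centre of its underside.
- medium_pink: Pink bottle with a blue cap, 44 mm across, 88 mm tall, at the right; bystander. Origin at the centre of its underside.
- swabs: Tub of pink cotton swabs, 77 mm across, 80 mm tall, at the back right; bystander. Origin at the centre of its underside.
- dish: Clear petri dish, 64 mm across, 18 mm tall, beyond the pipette; bystander. Origin at the centre of its underside.
- carton: Small printed carton, 50 x 74 x 32 mm, at the front right; bystander. Origin at the centre of its underside.

How it is judged:
At the end, for the whole second after the job is handed in: Rack and tip box both stand at rest on their bases on the mat (origin over the mat), within 0.08 rad of upright, holes and lid up, base no more than 9 mm above the mat (angle between each of rack, tips's own z axis and vertical below 0.08 rad and height (world z) of rack between -0.004 and 0.012 m and x of rack in the frame of mat between -0.125 and 0.125 m and y of rack in the frame of mat between -0.3 and 0.3 m and linear speed of each of rack, tips below 0.02 m/s and angular speed of each of rack, tips below 0.1 rad/s and height (world z) of tips between -0.004 and 0.012 m and x of tips in the frame of mat between -0.125 and 0.125 m and y of tips in the frame of mat between -0.3 and 0.3 m); the robot touches nothing.
It fails at once if the rack is lifted, or turned other than on its resting base edge: that edge (site rack_edge) comes more than 22 mm above the mat (height (world z) of rack_edge above 0.025 m).
It fails at once if the tip box is lifted, or turned other than on its resting base edge: that edge (site tips_edge) comes more than 22 mm above the mat (height (world z) of tips_edge above 0.025 m).
It fails at once if one of the other things (pipette, marker, bottles, swab tub, petri dish, carton) is moved by more than 20 mm (distance of any of pipette, marker, oil, medium_pink, swabs, dish, carton from where it was at the start of the episode above 0.02 m).
It also fails if it takes over 51 s, if anything falls off the work surface, if the arm or the gripper's body presses on something with over 40 N, if the wrist force passes 120 N, or if a joint passes its speed limit or range.

## Working session

There is one attempt and no reset: what is moved stays moved. The work goes in short steps, Python scripts to look and compute and a shell command to move; the robot and the scene stay as the last step left them, time stands still between calls to the robot, and variables do not carry over. Pictures are saved under pics/ and viewed, about 8 in all and at most 12, crops included, and the job is handed in when it is done.

```bash
mkdir -p pics; ls
cat > h.py <<'E'
import numpy as np, cv2
from rig import sense, grab_frame
def world(f):
    R=cv2.Rodrigues(np.array(f['rvec'],float))[0]; t=np.array(f['tvec'],float).ravel()
    z=f['z_map'].astype(float); v,u=np.mgrid[:z.shape[0],:z.shape[1]]
    P=np.stack([(u-f['cx'])/f['fx']*z,(v-f['cy'])/f['fy']*z,z],-1)
    return (P-t)@R, z>0
E
python3 - <<'E'
from h import *
for n in ('scene','top'):
    f=grab_frame(n); cv2.imwrite(f'pics/{n}1.png',f['frame']); W,ok=world(f); np.savez(f'{n}1.npz',W=W,ok=ok,im=f['frame'])
    print(n, -cv2.Rodrigues(np.array(f['rvec'],float))[0].T@np.array(f['tvec']).ravel())
s=sense();print({k:np.round(v,3) for k,v in s.items()})
E
```

```text
pics
scene [ 1.083998   -0.25668534  1.22026914]
top [0.44911009 0.01371545 1.30195217]
{'time_s': np.float64(0.1), 'joints': array([-0.742,  0.629,  0.038,  1.518, -0.027,  0.996, -0.02 ]), 'qd': array([ 0.   , -0.002, -0.   , -0.003,  0.   , -0.   , -0.   ]), 'joint_efforts': array([ 2.0000e-03, -5.6454e+01,  1.2310e+00, -1.9398e+01,  1.1000e-02,
        5.0000e-03,  0.0000e+00]), 'ee_pos': array([0.507, 0.406, 0.303]), 'ee_rot': array([ 0.697,  1.456, -0.7  ]), 'ft_force': array([ 0.082, -0.946, -0.125]), 'moment': array([0.02 , 0.024, 0.022]), 'grip_width': np.float64(0.085)}
```

View pics/top1.png

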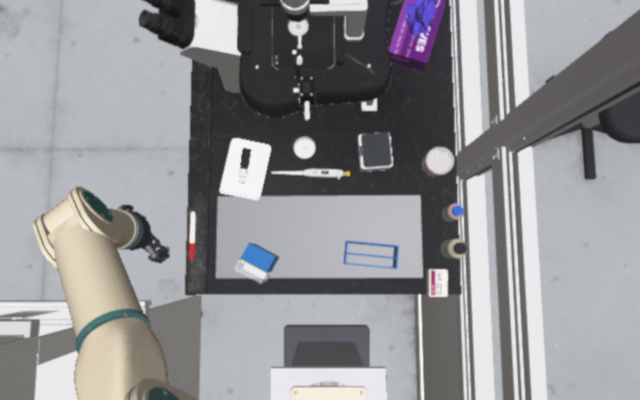

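View pics/scene1.png

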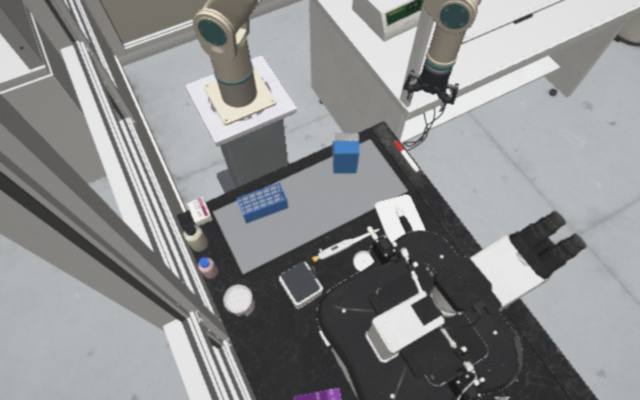

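Run:
```python
from h import *
for n in ('top','scene'):
    d=np.load(n+'1.npz');W=d['W'];ok=d['ok'];im=d['im']
    reg=ok&(W[...,0]>.35)&(W[...,0]<.75)&(W[...,2]>.012)&(W[...,2]<.16)
    for nm,lo,hi in (('rack',-.3,-.02),('tips',.05,.3)):
        m=reg&(W[...,1]>lo)&(W[...,1]<hi)&(W[...,0]<.66)
        P=W[m]; print(n,nm,len(P),P.min(0).round(3),P.max(0).round(3))
        zt=np.percentile(P[:,2],97); T=P[P[:,2]>zt-.008]
        r=cv2.minAreaRect((T[:,:2]*1000).astype(np.float32)); print(zt.round(3),r,cv2.boxPoints(r).round(0).tolist())
        r=cv2.minAreaRect((P[:,:2]*1000).astype(np.float32)); print(' all',r)
    # mat
    g=ok&(abs(W[...,2]-.003)<.006)&(im.min(-1)>90)&(im.max(-1)-im.min(-1).astype(int)<25)&(abs(W[...,1])<.4)&(W[...,0]>.3)&(W[...,0]<.8)
    print('mat',np.percentile(W[g],[1,99],axis=0).round(3).tolist())
im=cv2.imread('pics/top1.png')[180:310,200:480]; a=cv2.resize(im,None,fx=2.8,fy=2.8,interpolation=2)
im=cv2.imread('pics/scene1.png')[110:280,170:430]; b=cv2.resize(im,None,fx=3,fy=3,interpolation=2)[:230*2]
cv2.imwrite('pics/c2.png',cv2.resize(b,(780,460)))
```

```text
top rack 649 [ 0.351 -0.3    0.012] [ 0.509 -0.036  0.072]
0.069 ((458.94189453125, -118.43528747558594), (141.91371154785156, 63.703372955322266), 84.26182556152344) [[420.0, -186.0], [484.0, -192.0], [498.0, -51.0], [434.0, -45.0]]
 all ((444.9830017089844, -176.55758666992188), (293.1651916503906, 108.74303436279297), 70.06964111328125)
top tips 1292 [0.386 0.077 0.012] [0.66  0.298 0.13 ]
0.125 ((438.1896057128906, 188.662841796875), (78.35694885253906, 79.01399993896484), 61.82564926147461) [[385.0, 173.0], [455.0, 135.0], [492.0, 205.0], [422.0, 242.0]]
 all ((540.071533203125, 215.423828125), (284.5592956542969, 197.11642456054688), 42.700138092041016)
mat [[0.35, -0.338, -0.002], [0.764, 0.317, 0.009]]
scene rack 997 [ 0.351 -0.3    0.012] [ 0.64  -0.045  0.07 ]
0.067 ((461.5303649902344, -117.69369506835938), (141.96995544433594, 67.9570083618164), 83.79605102539062) [[420.0, -185.0], [488.0, -192.0], [503.0, -51.0], [435.0, -43.0]]
 all ((454.36407470703125, -146.8588409423828), (356.49188232421875, 168.6380157470703), 44.831729888916016)
scene tips 1120 [0.387 0.079 0.012] [0.66  0.3   0.128]
0.124 ((442.62359619140625, 188.67282104492188), (77.57675170898438, 83.25933074951172), 61.274227142333984) [[387.0, 175.0], [460.0, 135.0], [498.0, 203.0], [425.0, 243.0]]
 all ((536.8350830078125, 212.32913208007812), (298.5422058105469, 152.84715270996094), 28.901124954223633)
mat [[0.396, -0.294, -0.002], [0.734, 0.316, 0.009]]
```

View pics/c2.png

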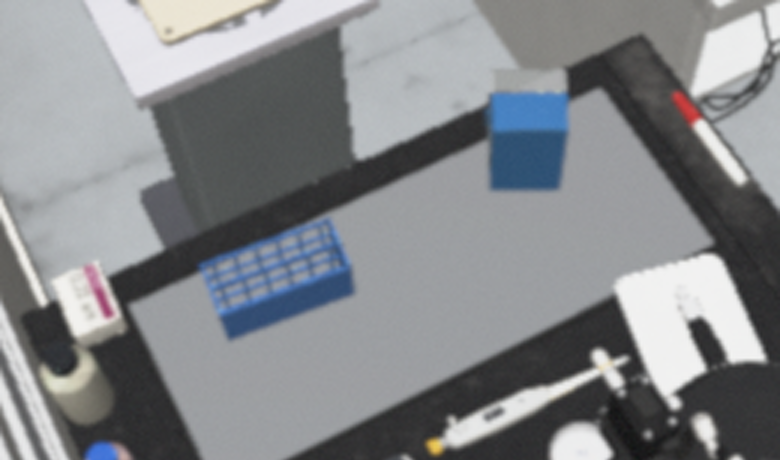

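The rack's long axis runs along y, with its holes facing the robot. The tip box's lid faces the robot, turned about 0.49 rad. Next I work out the moves.

```bash
cat >> h.py <<'E'
from scipy.spatial.transform import Rotation as Ro
OBJ={'rack':(np.array([.493,-.1205,.003]),np.array([.995,-.099,0])),'tips':(np.array([.4765,.1695,.003]),np.array([.88,-.475,0]))}
def frame(n,s=1):
    p=OBJ[n][1]/np.linalg.norm(OBJ[n][1]); x=np.array([0,0,-1.]); z=s*p
    return np.stack([x,np.cross(z,x),z],1)
def report(n):
    s=sense(); R=Ro.from_rotvec(s['ee_rot']).as_matrix(); e,p=OBJ[n]; p=p/np.linalg.norm(p)
    d=s['ee_pos']-e
    print('t',round(float(s['time_s']),2),'tcp',np.round(s['ee_pos'],3),'F',np.round(s['ft_force'],1),'grip',round(float(s['grip_width']),3))
    print(' rel edge: push %.1f side(left) %.1f up %.1f mm'%(1e3*d@p,1e3*d@np.cross([0,0,1],p),1e3*d[2]))
    for sg in (1,-1): print(' turn to align s=%d'%sg,(Ro.from_matrix(R.T@frame(n,sg))).as_rotvec().round(3))
    print(' tool axes (cols) in world',R.round(2).tolist())
    return s,R
def need(n,push,side,up,sg=None):
    s,R=report(n); e,p=OBJ[n]; p=p/np.linalg.norm(p)
    tgt=e+1e-3*(push*p+side*np.cross([0,0,1],p)+np.array([0,0,up]))
    print(' shift in tool axes mm',(1e3*R.T@(tgt-s['ee_pos'])).round(1), 'tgt',tgt.round(3))
E
python3 -c "
from h import *
need('tips',-125,0,240)"
```

```text
t 0.1 tcp [0.507 0.406 0.303] F [ 0.1 -0.9 -0.1] grip 0.085
 rel edge: push -86.0 side(left) 222.9 up 300.1 mm
 turn to align s=1 [-0.4   -0.     0.002]
 turn to align s=-1 [2.742e+00 2.000e-03 0.000e+00]
 tool axes (cols) in world [[-0.0, 0.78, 0.63], [-0.0, 0.63, -0.78], [-1.0, -0.0, 0.0]]
 shift in tool axes mm [  60.5 -220.4   50.8] tgt [0.367 0.229 0.243]
```

```bash
python3 -m creep '[{"linear":[8,-37,8],"turn":[0,0,0]},{"linear":[8,-37,8],"turn":[0,0,0]},{"linear":[8,-37,8],"turn":[0,0,0]},{"linear":[8,-37,8],"turn":[0,0,0]},{"linear":[8,-37,8],"turn":[0,0,0]},{"linear":[8,-37,8],"turn":[0,0,0]},{"linear":[0,0,0],"turn":[-0.13,0,0]},{"linear":[0,0,0],"turn":[-0.13,0,0]},{"linear":[0,0,0],"turn":[-0.13,0,0]}]' 0.4 40; python3 -c "
from h import *
need('tips',-125,0,172)"
```

```text
time_s: 1.0
ee_pos: [0.354, 0.221, 0.2498]
ee_rot: [0.379, 1.542, -0.391]
ft_force: [0.2, 0.3, 0.2]
grip_width: 0.034
t 1.0 tcp [0.354 0.221 0.25 ] F [0.2 0.3 0.2] grip 0.034
 rel edge: push -132.3 side(left) -12.9 up 246.8 mm
 turn to align s=1 [ 0.004 -0.004  0.009]
 turn to align s=-1 [-3.137 -0.014 -0.006]
 tool axes (cols) in world [[-0.01, 0.47, 0.88], [-0.01, 0.88, -0.47], [-1.0, -0.01, -0.0]]
 shift in tool axes mm [74.6 13.5  7.6] tgt [0.367 0.229 0.175]
```

```bash
python3 -m creep '[{"linear":[18,3,0],"turn":[0,0,0]},{"linear":[19,4,3],"turn":[0,0,0]},{"linear":[19,3,3],"turn":[0,0,0]},{"linear":[18,3,3],"turn":[0,0,0]},{"linear":[0,0,10],"turn":[0,0,0]},{"linear":[0,0,8],"turn":[0,0,0]},{"linear":[0,0,0],"turn":[0,0,0]}]'; python3 -c "
from h import *
need('tips',-95,0,172)
f=grab_frame('scene');cv2.imwrite('pics/s3.png',cv2.resize(f['frame'][90:230,230:430],None,fx=4,fy=4,interpolation=2))"
```

```text
time_s: 1.7
ee_pos: [0.3855, 0.2185, 0.1739]
ee_rot: [0.378, 1.542, -0.388]
ft_force: [0.2, 0.6, 0.3]
grip_width: 0.0341
t 1.7 tcp [0.385 0.219 0.174] F [0.2 0.6 0.3] grip 0.034
 rel edge: push -103.4 side(left) -0.1 up 170.9 mm
 turn to align s=1 [ 0.007 -0.004  0.008]
 turn to align s=-1 [-3.135 -0.012 -0.005]
 tool axes (cols) in world [[-0.01, 0.47, 0.88], [-0.01, 0.88, -0.47], [-1.0, -0.01, -0.0]]
 shift in tool axes mm [-1.1  0.1  8.4] tgt [0.393 0.215 0.175]
```

View pics/s3.png

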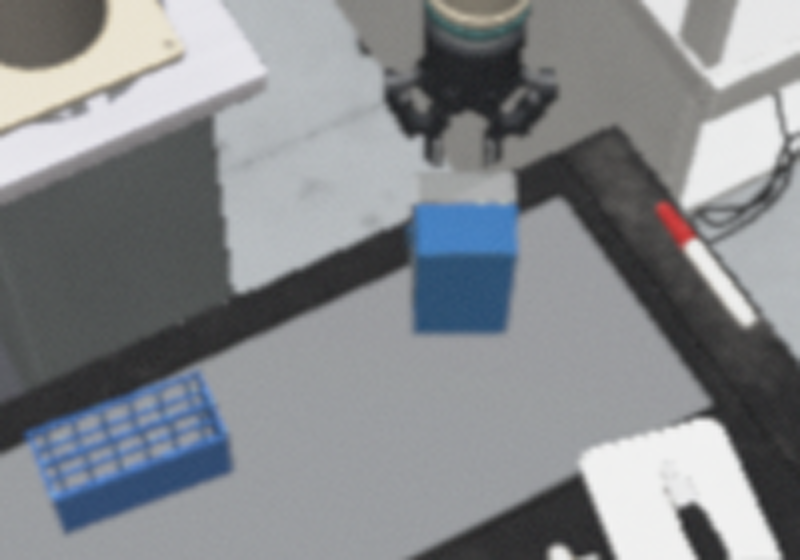

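The fingers are centred behind the lid (fingertips at pixels ~(435,160) and (490,160)). I'll go slowly to contact.

```bash
python3 -m creep '[{"linear":[5,0,3],"turn":[0,0,0]},{"linear":[0,0,4],"turn":[0,0,0]},{"linear":[0,0,4],"turn":[0,0,0]},{"linear":[0,0,3],"turn":[0,0,0]},{"linear":[0,0,0],"turn":[0,0,0]}]'; python3 -c "
from h import *
report('tips')"
```

```text
time_s: 2.25
ee_pos: [0.3984, 0.212, 0.1706]
ee_rot: [0.379, 1.541, -0.386]
ft_force: [-0.3, 0.5, -0.5]
grip_width: 0.0342
t 2.25 tcp [0.398 0.212 0.171] F [-0.3  0.5 -0.5] grip 0.034
 rel edge: push -88.9 side(left) 0.3 up 167.6 mm
 turn to align s=1 [ 0.007 -0.003  0.005]
 turn to align s=-1 [-3.134 -0.008 -0.004]
 tool axes (cols) in world [[-0.0, 0.47, 0.88], [-0.0, 0.88, -0.47], [-1.0, -0.01, -0.0]]
```

```bash
python3 -m creep '[{"linear":[0,0,3],"turn":[0,0,0]},{"linear":[-4,0,6],"turn":[0,0,0]},{"linear":[-4,0,6],"turn":[0,0,0]},{"linear":[-4,0,6],"turn":[0,0,0]},{"linear":[-3,0,7],"turn":[0,0,0]},{"linear":[0,0,0],"turn":[0,0,0]}]'; python3 -c "
from h import *
report('tips')
f=grab_frame('scene');cv2.imwrite('pics/s4.png',cv2.resize(f['frame'][90:230,230:430],None,fx=4,fy=4,interpolation=2))"
```

```text
time_s: 2.85
ee_pos: [0.4258, 0.1977, 0.1872]
ee_rot: [0.379, 1.54, -0.386]
ft_force: [0.2, -0.0, -0.2]
grip_width: 0.034
t 2.85 tcp [0.426 0.198 0.187] F [ 0.2 -0.  -0.2] grip 0.034
 rel edge: push -58.0 side(left) 0.7 up 184.2 mm
 turn to align s=1 [ 0.007 -0.002  0.004]
 turn to align s=-1 [-3.134e+00 -7.000e-03 -3.000e-03]
 tool axes (cols) in world [[-0.0, 0.47, 0.88], [-0.0, 0.88, -0.47], [-1.0, -0.0, -0.0]]
```

View pics/s4.png

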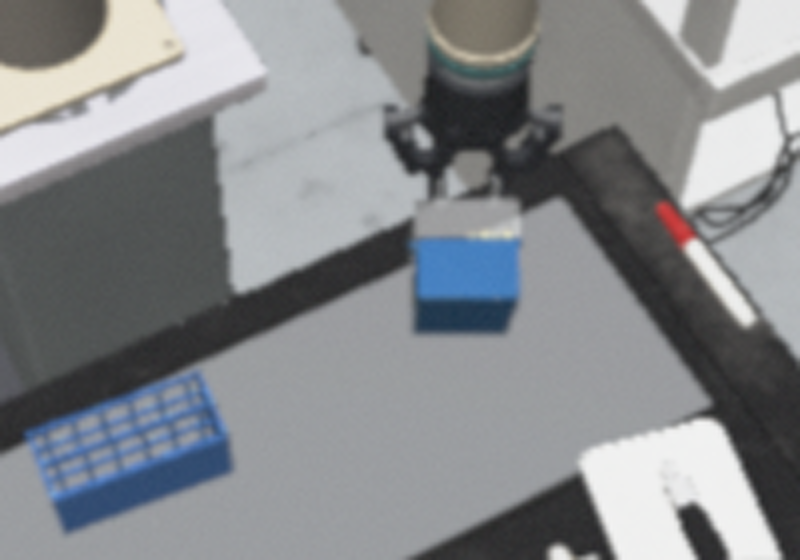

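The tip box is tilting about its resting edge, which hasn't moved (row 332), so I continue the arc.

```bash
python3 -m creep '[{"linear":[-4,0,7],"turn":[0,0,0]},{"linear":[-3,0,8],"turn":[0,0,0]},{"linear":[-3,0,8],"turn":[0,0,0]},{"linear":[-2,0,8],"turn":[0,0,0]},{"linear":[-1,0,8],"turn":[0,0,0]},{"linear":[-1,0,8],"turn":[0,0,0]},{"linear":[0,0,0],"turn":[0,0,0]}]'; python3 -c "
from h import *
report('tips')
f=grab_frame('scene');cv2.imwrite('pics/s5.png',cv2.resize(f['frame'][90:230,230:430],None,fx=4,fy=4,interpolation=2))"
```

```text
time_s: 3.6
ee_pos: [0.471, 0.1734, 0.202]
ee_rot: [0.379, 1.54, -0.386]
ft_force: [0.3, -0.1, -0.0]
grip_width: 0.0343
t 3.6 tcp [0.471 0.173 0.202] F [ 0.3 -0.1 -0. ] grip 0.034
 rel edge: push -6.7 side(left) 0.8 up 199.0 mm
 turn to align s=1 [ 0.007 -0.002  0.005]
 turn to align s=-1 [-3.134e+00 -8.000e-03 -3.000e-03]
 tool axes (cols) in world [[-0.0, 0.47, 0.88], [-0.0, 0.88, -0.47], [-1.0, -0.0, -0.0]]
```

View pics/s5.png

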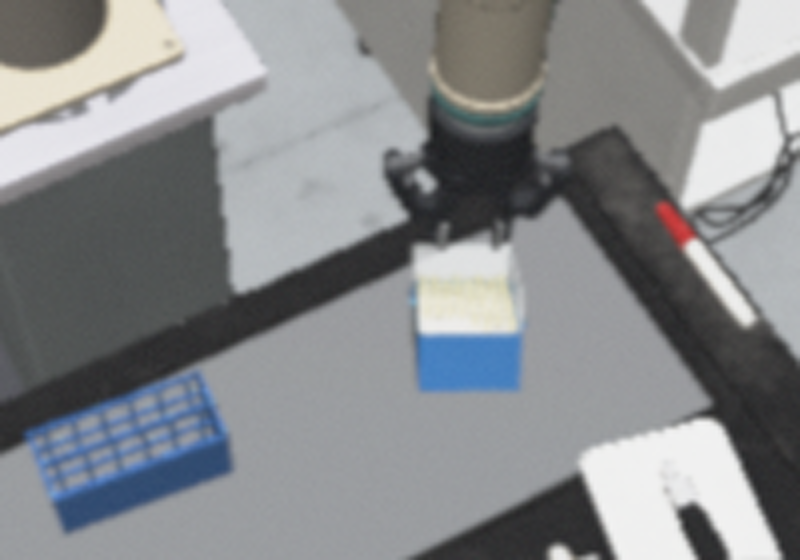

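The tip box has fallen onto its base, lid up. On to the rack.

```bash
python3 -c "
from h import *
need('rack',-100,0,199)"
```

```text
t 3.65 tcp [0.47  0.174 0.202] F [-0.7 -0.2 -0.2] grip 0.034
 rel edge: push -51.7 side(left) 290.5 up 198.9 mm
 turn to align s=1 [-0.388 -0.004  0.005]
 turn to align s=-1 [2.753 0.007 0.005]
 tool axes (cols) in world [[-0.0, 0.47, 0.88], [-0.0, 0.88, -0.47], [-1.0, -0.01, -0.0]]
 shift in tool axes mm [   1.2 -287.2   65.2] tgt [ 0.393 -0.111  0.202]
```

```bash
python3 -m creep '[{"linear":[0,-32,7],"turn":[0,0,0]},{"linear":[0,-32,7],"turn":[0,0,0]},{"linear":[0,-32,7],"turn":[0,0,0]},{"linear":[0,-32,7],"turn":[0,0,0]},{"linear":[0,-32,7],"turn":[0,0,0]},{"linear":[0,-32,7],"turn":[0,0,0]},{"linear":[0,-32,7],"turn":[0,0,0]},{"linear":[0,-32,7],"turn":[0,0,0]},{"linear":[0,-31,7],"turn":[0,0,0]},{"linear":[0,0,0],"turn":[0,0,0]}]' && python3 -m creep '[{"linear":[0,0,0],"turn":[-0.13,0,0]},{"linear":[0,0,0],"turn":[-0.13,0,0]},{"linear":[0,0,0],"turn":[-0.13,0,0]},{"linear":[0,0,0],"turn":[0,0,0]}]'; python3 -c "
from h import *
need('rack',-100,0,117)
f=grab_frame('top');W,ok=world(f)
m=ok&(W[...,0]>.35)&(W[...,0]<.62)&(W[...,1]>.05)&(W[...,1]<.25)&(W[...,2]>.02)
P=W[m];print('tips top z',np.percentile(P[:,2],[5,50,95]).round(3)); print(cv2.minAreaRect((P[:,:2]*1000).astype(np.float32)))
"
```

```text
time_s: 4.65
ee_pos: [0.388, -0.1146, 0.2012]
ee_rot: [0.374, 1.546, -0.375]
ft_force: [-0.2, 1.0, -0.3]
grip_width: 0.0342
time_s: 5.05
ee_pos: [0.3876, -0.1127, 0.2012]
ee_rot: [0.059, 1.578, -0.056]
ft_force: [-1.4, -0.3, 0.3]
grip_width: 0.0343
t 5.05 tcp [ 0.388 -0.113  0.201] F [-1.4 -0.3  0.3] grip 0.034
 rel edge: push -105.7 side(left) -2.6 up 198.2 mm
 turn to align s=1 [ 0.026 -0.008 -0.002]
 turn to align s=-1 [-3.115e+00  3.000e-03 -1.300e-02]
 tool axes (cols) in world [[-0.01, 0.07, 1.0], [0.0, 1.0, -0.07], [-1.0, 0.0, -0.01]]
 shift in tool axes mm [81.2  2.4  6.4] tgt [ 0.393 -0.111  0.12 ]
tips top z [0.069 0.082 0.086]
((524.05029296875, 140.63311767578125), (82.48231506347656, 117.67584228515625), 62.22096252441406)
```

```bash
python3 -m creep '[{"linear":[20,0,0],"turn":[0.026,0,0]},{"linear":[21,1,1],"turn":[0,0,0]},{"linear":[21,1,2],"turn":[0,0,0]},{"linear":[21,1,2],"turn":[0,0,0]},{"linear":[0,0,8],"turn":[0,0,0]},{"linear":[0,0,8],"turn":[0,0,0]},{"linear":[0,0,6],"turn":[0,0,0]},{"linear":[0,0,0],"turn":[0,0,0]}]'; python3 -c "
from h import *
report('rack')
f=grab_frame('scene');cv2.imwrite('pics/s6.png',cv2.resize(f['frame'][120:260,180:380],None,fx=4,fy=4,interpolation=2))"
```

```text
time_s: 5.9
ee_pos: [0.4177, -0.1103, 0.1255]
ee_rot: [0.09, 1.575, -0.091]
ft_force: [-0.4, 0.3, -0.4]
grip_width: 0.034
t 5.9 tcp [ 0.418 -0.11   0.125] F [-0.4  0.3 -0.4] grip 0.034
 rel edge: push -75.9 side(left) 2.7 up 122.5 mm
 turn to align s=1 [-0.016 -0.007  0.001]
 turn to align s=-1 [3.125e+00 1.000e-03 1.000e-02]
 tool axes (cols) in world [[-0.01, 0.12, 0.99], [-0.0, 0.99, -0.12], [-1.0, -0.0, -0.01]]
```

View pics/s6.png

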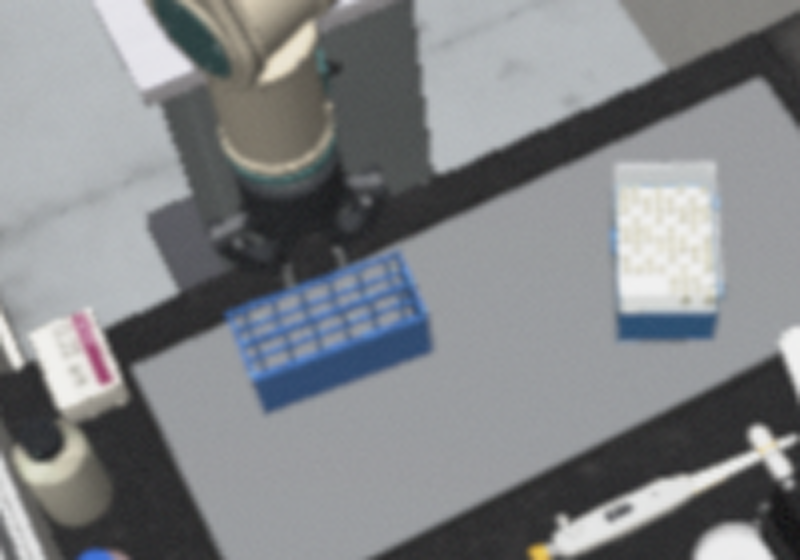

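```bash
python3 -m creep '[{"linear":[7,0,-2],"turn":[0,0,0]},{"linear":[0,0,3],"turn":[0,0,0]},{"linear":[0,0,3],"turn":[0,0,0]},{"linear":[-4,0,4],"turn":[0,0,0]},{"linear":[-5,0,5],"turn":[0,0,0]},{"linear":[-5,0,5],"turn":[0,0,0]},{"linear":[-4,0,6],"turn":[0,0,0]},{"linear":[0,0,0],"turn":[0,0,0]}]'; python3 -c "
from h import *
report('rack')
f=grab_frame('scene');cv2.imwrite('pics/s7.png',cv2.resize(f['frame'][120:260,180:380],None,fx=4,fy=4,interpolation=2))"
```

```text
time_s: 6.75
ee_pos: [0.4407, -0.1134, 0.1385]
ee_rot: [0.09, 1.58, -0.093]
ft_force: [-0.9, 0.5, 1.2]
grip_width: 0.0343
t 6.75 tcp [ 0.441 -0.113  0.138] F [-0.9  0.5  1.2] grip 0.034
 rel edge: push -52.8 side(left) 1.9 up 135.5 mm
 turn to align s=1 [-0.017 -0.011  0.002]
 turn to align s=-1 [3.124e+00 3.000e-03 1.600e-02]
 tool axes (cols) in world [[-0.01, 0.12, 0.99], [-0.0, 0.99, -0.12], [-1.0, -0.0, -0.01]]
```

View pics/s7.png

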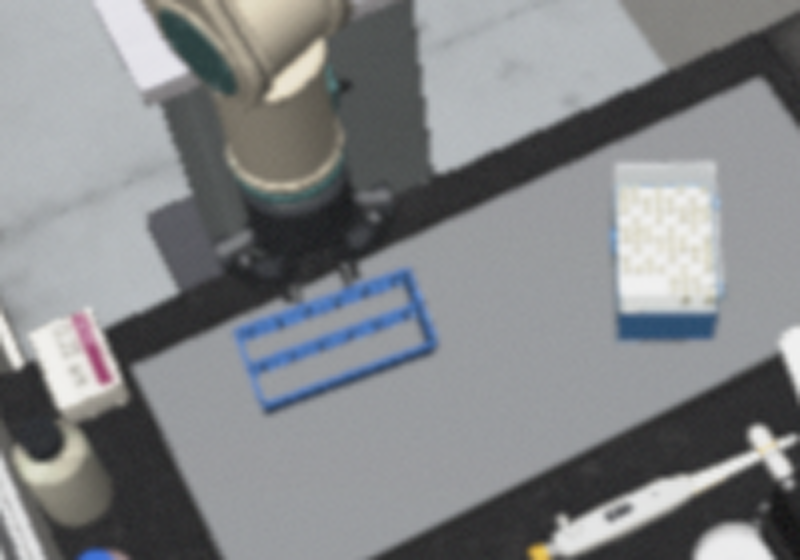

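The rack is tilting about its far bottom edge, which stays at (265,410)–(435,348). I continue the arc.

```bash
python3 -m creep '[{"linear":[-4,0,6],"turn":[0,0,0]},{"linear":[-4,0,7],"turn":[0,0,0]},{"linear":[-3,0,7],"turn":[0,0,0]},{"linear":[-2,0,7],"turn":[0,0,0]},{"linear":[-2,0,7],"turn":[0,0,0]},{"linear":[-1,0,7],"turn":[0,0,0]},{"linear":[0,0,7],"turn":[0,0,0]},{"linear":[0,0,7],"turn":[0,0,0]},{"linear":[0,0,0],"turn":[0,0,0]}]'; python3 -c "
from h import *
report('rack')
f=grab_frame('scene');cv2.imwrite('pics/s8.png',cv2.resize(f['frame'][120:260,180:380],None,fx=4,fy=4,interpolation=2))"
```

```text
time_s: 7.7
ee_pos: [0.5023, -0.1208, 0.1551]
ee_rot: [0.091, 1.575, -0.093]
ft_force: [-0.3, -0.4, 0.8]
grip_width: 0.0337
t 7.7 tcp [ 0.502 -0.121  0.155] F [-0.3 -0.4  0.8] grip 0.034
 rel edge: push 9.3 side(left) 0.6 up 152.1 mm
 turn to align s=1 [-0.018 -0.006  0.001]
 turn to align s=-1 [3.123e+00 2.000e-03 1.000e-02]
 tool axes (cols) in world [[-0.01, 0.12, 0.99], [-0.0, 0.99, -0.12], [-1.0, -0.0, -0.01]]
```

View pics/s8.png

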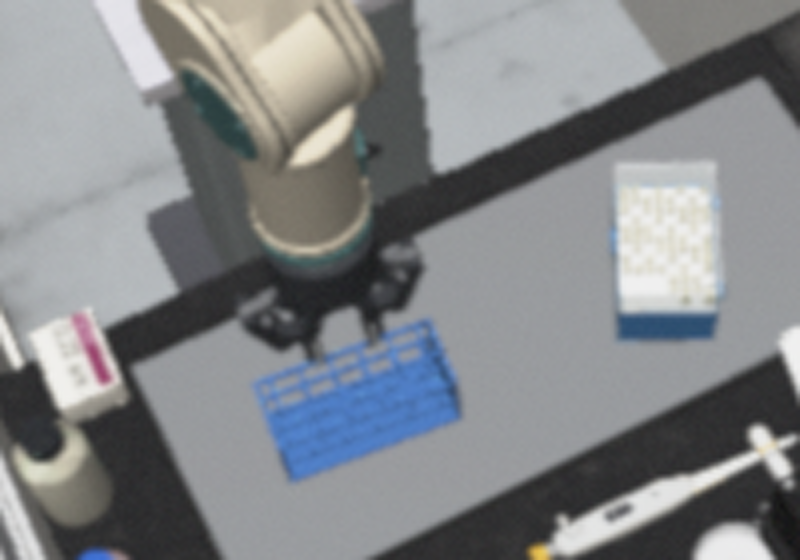

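```bash
python3 -m creep '[{"linear":[-20,0,-5],"turn":[0,0,0]},{"linear":[-30,0,-20],"turn":[0,0,0]},{"linear":[-30,0,-30],"turn":[0,0,0]},{"linear":[-30,0,-30],"turn":[0,0,0]},{"linear":[0,0,-15],"turn":[0,0,0]},{"linear":[0,0,0],"turn":[0,0,0]},{"linear":[0,0,0],"turn":[0,0,0]},{"linear":[0,0,0],"turn":[0,0,0]},{"linear":[0,0,0],"turn":[0,0,0]},{"linear":[0,0,0],"turn":[0,0,0]}]'; python3 -c "
from h import *
for n in ('scene','top'):
  f=grab_frame(n);W,ok=world(f)
  if n=='scene': cv2.imwrite('pics/s9.png',cv2.resize(f['frame'][120:260,180:380],None,fx=4,fy=4,interpolation=2))
  for nm,a,b in (('rack',-.22,-.02),('tips',.05,.24)):
    m=ok&(W[...,0]>.46)&(W[...,0]<.62)&(W[...,1]>a)&(W[...,1]<b)&(W[...,2]>.02)&(W[...,2]<.13)
    P=W[m];T=P[P[:,2]>np.percentile(P[:,2],95)-.012]
    A=np.c_[T[:,:2],np.ones(len(T))];c=np.linalg.lstsq(A,T[:,2],rcond=None)[0]
    print(n,nm,'z',np.percentile(P[:,2],[5,50,95]).round(3),'top slope',c[:2].round(3),cv2.minAreaRect((P[:,:2]*1000).astype(np.float32)))
"
```

```text
time_s: 8.75
ee_pos: [0.3991, -0.1081, 0.2667]
ee_rot: [0.091, 1.583, -0.092]
ft_force: [-0.3, -0.5, 0.4]
grip_width: 0.0348
scene rack z [0.035 0.064 0.07 ] top slope [-0.004 -0.005] ((525.245361328125, -124.34358215332031), (141.9789581298828, 64.51057434082031), 83.96414947509766)
scene tips z [0.033 0.081 0.085] top slope [-0.007 -0.002] ((527.2085571289062, 142.81112670898438), (82.94591522216797, 124.88296508789062), 59.601043701171875)
top rack z [0.036 0.066 0.071] top slope [-0.004  0.003] ((521.98583984375, -125.57264709472656), (142.7867889404297, 61.42668151855469), 84.07147216796875)
top tips z [0.07  0.082 0.087] top slope [0.001 0.001] ((524.0974731445312, 140.77857971191406), (82.34848022460938, 117.63787078857422), 61.67960739135742)
```

View pics/s9.png

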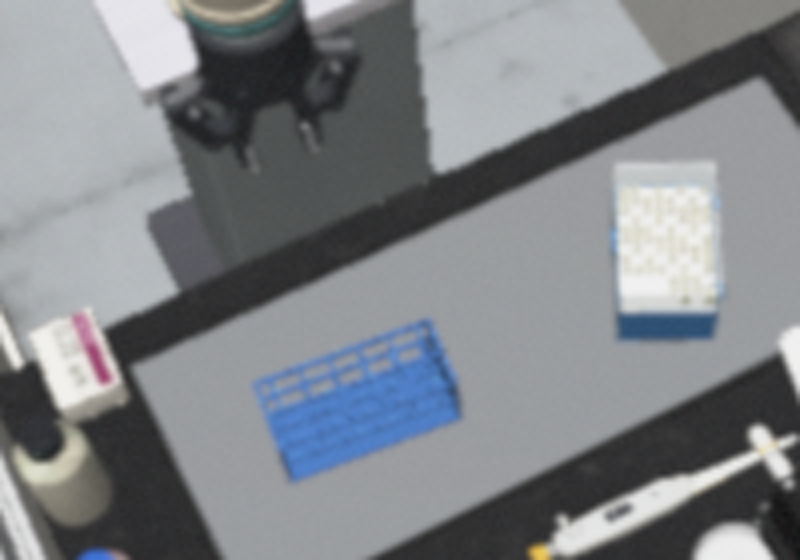

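Both objects stand level on their bases at the right heights, and the robot is clear of everything.

```bash
python3 -c "
from rig import sign_off
print(sign_off())"
```

```text
the job is handed in; nothing more can be done
None
```

I pushed the tip box and then the rack over with the half-open fingers, following an arc about each one's resting base edge. Both fell onto their bases, and I handed the job in after about 9 s of robot time.

- **Tilt and height:** in both cameras each top face slopes less than 0.01 rad. The rack top is at about 0.066 m and the tip box top at about 0.082 m, which matches both standing on the mat.
- **Position:** the rack is centred at about (0.523, -0.125) m and the tip box at about (0.525, 0.142) m, both on the mat.
- **Orientation:** in the last picture the clear lid faces up. I took the rack's hole side from its starting pose and the push direction; the picture fits that but is too coarse to show the holes clearly.
- **Bystanders:** in the pictures nothing else appeared to have moved, but I did not measure it. The last picture is a crop that leaves out the marker, the swabs and most of the pink bottle and dish.
- **Contact:** wrist force readings between moves stayed under about 2 N, and the gripper ended about 0.2 m above the mat, touching nothing.

No check failed, and the two cameras agreed on the centres to about 4 mm.

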